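# Try the catch of the lacquered chest and hold its lid open

## Task

The lid of the black lacquered chest is down, and from outside nobody can tell whether its sliding catch has hold. Take the upright brass catch knob near the lid's front edge and tug it upward, without sliding it, to find out; if the lid is held fast, do not force it but ease off and draw the knob back along its slot, away from the front edge, to let go. Then raise the lid to about 40 degrees and finish while still holding it open there with the gripper; leave the things beside the chest alone.

Things in the scene. Friction and masses are not known exactly. Their poses are not given: they have to be found in the camera images.
- chest: Black lacquered chest with brass corner mounts, fixed to the bench: 260 mm deep (x), 320 mm wide (y), 110 mm high, plus a 14 mm lid (lid's top 124 mm above the bench). Origin: centre of its underside, on the bench. Its x axis points from the front edge (robot's side) to the hinged rear edge, z up. Position and yaw vary
- hinge (a point): Point on the lid's hinge line at mid-width: the rear upper edge of the chest, 130 mm behind its origin (chest +x), 110 mm above the bench. The hinge line runs along the chest's y axis
- knob (a point): Grip point on the axis of the upright round brass catch knob, 30 mm above the lid's top, 13 mm below the knob's top. Knob: barrel 18 mm thick, 43 mm tall, mid-width, 218 mm in front of the hinge line when fully forward; slide of the catch and pull of the lid in one. Pinched from above with fingers left and right of it (closing along chest y), it can turn between them as the lid tilts
- lid (a joint): Lid angle (rad): 0 shut, grows as the front edge rises (0.70 is 40 degrees). The lid weighs 0.4 to 0.9 kg and falls shut when let go. If the catch has hold, the lid has about 6 mm of play at the knob (0.025 rad), then stops hard (a pull up to 50 N does no harm); if not, it lifts freely: 2 to 6 N at the knob, up to 14 N if a hard pinch hinders the knob's turning
- bolt (a joint): How far the knob is drawn back along its slot (m): 0 fully forward, 0.024 fully back (chest +x). Starts at 0 to 0.004; slides with 2 to 3 N when not pulled upward, no spring, stays where left. The tongue it moves and the worn keeper are hidden in the chest, so this reading does not tell whether the lid is caught; drawn fully back it is always free
- mallet: Bystander: wooden mallet lying to the right of the chest, about 210 mm long, head 50 mm thick. Origin: under the axis of its handle on the bench, 15 mm from the head
- bracket: Bystander: brass angle fitting, 50 x 50 mm and 48 mm high, left of the chest. Origin: centre of its underside
- can: Bystander: plain closed steel can, 68 mm across, 85 mm high, left of the chest. Origin: centre of its underside

How it is judged:
By the outcome, as a careful person would: the job done as asked, in the order asked, and still so for the second after the job is handed in, while the arm keeps its last pose, push and grip.
It also fails if it takes over 35 s, if anything falls off the work surface, if the arm or the gripper's body presses on something with over 40 N, if the wrist force passes 120 N, or if a joint passes its speed limit or range.

## Robot

A 6-joint arm with a two-finger parallel gripper is mounted at the origin on the work surface. World frame = base frame: x ahead of the robot, y to its left, z up, the work surface at z = 0. Lengths are in m, angles in degrees, forces in N, time in s.
With the tool pointing down it reaches from about 0.3 to 0.75 m from the base axis. Payload 8.5 kg.
Tool frame: the origin (TCP) lies at the very end of the fingers, on their centre line; the grasp point (between the pads) lies 19 mm behind it; z points along the fingers, y is the direction in which the jaws open and shut (so a half turn about z gives the same grasp; the last joint's range is limited). The gripper opens to 85 mm and grips with 20 to 120 N. Pads are 22 mm wide; open, the fingers measure 114 mm over their backs; the gripper's body (76 mm by 85 mm) begins 54 mm behind the grasp point. The pads swing forward as they close: fully open they stand 13 mm farther back than shut.
Start: joints at [-83.956, 21.807, 74.336, -0, 83.858, -12.336], TCP at [0.173, -0.522, 0.231] pointing down, gripper open.
Joint ranges: [-178.18, 178.18], [-50.72, 133.34], [12.68, 142.11], [-81.47, 261.47], [9.98, 163.14], [-165.26, 165.26]. Speed limits (degrees/s): [136.94, 136.94, 180, 180, 180, 180].

## Interface

Orientations are given as a 3x3 rotation matrix whose columns are the frame's x, y, z axes.
In Python, from rig import status, vision, env gives the robot as it stands.
- The arm moves only by the tool send_rows, never from a script. Its argument "targets" is a list of rows, each a list of 7 numbers: the shift along the tool's x, y, z in units of 50 mm (1.0 is 50 mm), then the turn, a rotation vector about the tool's x, y, z in units of 8 degrees (1.0 is 8 degrees), then the finger opening in mm, from 0 to 85.4. A call has 1 to 5 rows; each row is the pose to reach, as a shift and turn from the pose commanded when the call began, along the tool's axes at that moment; what a row does not reach only later rows make up. A row lasts 1/8 s, in which the tool goes at most 62.5 mm and 10.7 degrees, less where a joint would pass 70% of its speed; a pose out of reach is approached as far as the arm can. A call with a gripper value outside its range is refused whole. The fingers move at their own pace and stop on an object; "grip_force" is the grip in N (left out, the last holds). Time passes only in rows, so rows that repeat a pose let the fingers close. It gives the time, the measured TCP pose, the force and the opening at its end, in the units of the state.
- status.observe(): the state, without advancing time (a new reading comes with each control period).
- vision.get_image(name): name is "scene" or "top" or "wrist"; returns (picture, depth): 400x640x3 uint8, red, green, blue; 400x640 float32, m along the optical axis (not along the pixel's ray), 0 where there is no reading.
- vision.camera_model(name): a dict with "camera_matrix" (3x3 intrinsics, pixels), "dist" ([k1, k2, p1, p2, k3] as OpenCV has them; the pictures are not rectified), "view" (4x4, takes a point from world to camera coordinates); the wrist camera has in their place "T_tool_cam" (4x4, takes a point from camera to tool coordinates, whose origin is the TCP and whose axes are the flange's). Camera axes: x right, y down, z forward; pixel columns grow to the right and rows downward; lengths in m; the calibration is good to about 2 mm. A picture is of the moment at which its call begins: read the wrist's pose just before it. camera_model takes no time and is no camera call.
- env.close_job(): hands the job in, once; it reports no verdict.
Trained networks look in the newest picture that a camera, given by its name, has taken for a name from the list of things; names that differ only in an ending like _2 or _b are one class to them, and where a whole thing is asked for, a point or a joint stands for the part that bears it (a point fixed in the world has none). Each returns a list of dicts, best first, with "p" (0 to 1); they miss things now and then, are a little off and sometimes report something else, mostly with a low value. They report only what shows in the picture. A call takes as long as a camera call.
- vision.masks_of(camera, label): "pixels" (400x640 bool, what is visible of it) and "extent" ([left, top, right, bottom] in pixels, round what is visible of it).
The state is a dict: "time_s": time; "q": joint angles; "qvel": joint speeds; "joint_efforts": joint torques, N m; "position": TCP position; "tool_rot": TCP orientation; "ft_force": force on the tool from outside, world axes, zero at the start; "wrist_torque": the same for the moment, N m; "grip_width": finger opening in m.
Only numpy, scipy, OpenCV 4.12 (cv2) and the standard library are available. Lean on these libraries where they do the work, as an engineer would, in place of code of your own. Each camera call takes 0.05 s, during which the arm holds its last target.

## Working session

There is one attempt and no reset: what is moved stays moved. The work goes in short steps, Python scripts to look and compute and a tool call to move; the robot and the scene stay as the last step left them, time stands still between calls to the robot, and variables do not carry over. Pictures are saved under pics/ and viewed, and the job is handed in when it is done.

Besides the shell and the picture viewer there is one more tool, called after "Request:" as name(argument=value, ...), one argument or row to a line, values as JSON. send_rows: Moves the arm, as the interface text tells. Its arguments: {"type":"object","properties":{"targets":{"type":"array","items":{"type":"array","items":{"type":"number"}}},"grip_force":{"type":"number"}},"required":["targets"]}

```bash
mkdir -p pics; ls
python3 - <<'E'
from rig import status, vision, env
import cv2, numpy as np
s=status.observe(); print({k:np.round(v,3).tolist() for k,v in s.items()})
for n in ["scene","top"]:
    im,d=vision.get_image(n); cv2.imwrite(f"pics/{n}0.png",im[:,:,::-1]); np.save(f"{n}_d.npy",d)
    print(n,vision.camera_model(n))
    for l in ["chest","knob"]:
        for m in vision.masks_of(n,l)[:2]: print(n,l,m["p"],m["extent"],m["pixels"].sum())
print(vision.camera_model("wrist"))
E
```

```text
pics
{'time_s': 0.0, 'q': [-83.954, 21.844, 74.387, -0.001, 83.858, -12.336], 'qvel': [0.1, 0.108, 0.044, 0.029, 0.086, -0.017], 'joint_efforts': [0.0, -44.846, -23.128, -0.0, 0.005, -0.0], 'position': [0.173, -0.522, 0.231], 'tool_rot': [[0.949, 0.315, -0.0], [0.315, -0.949, 0.002], [0.0, -0.002, -1.0]], 'ft_force': [-0.252, 1.009, 0.361], 'wrist_torque': [0.026, -0.034, -0.028], 'grip_width': 0.085}
scene {'camera_matrix': array([[468.83513828,   0.        , 317.86903369],
       [  0.        , 468.83513828, 206.81563825],
       [  0.        ,   0.        ,   1.        ]]), 'dist': array([-0.13640747,  0.        ,  0.        ,  0.        ,  0.        ]), 'view': array([[-0.45775523,  0.88907512, -0.00236298,  0.26317166],
       [ 0.54858911,  0.28035679, -0.78768652, -0.24783692],
       [-0.69965001, -0.36186393, -0.61607172,  1.48480725],
       [ 0.        ,  0.        ,  0.        ,  1.        ]])}
scene chest 0.69 [205.4, 144.6, 376.7, 281.3] 17039
scene knob 0.54 [298.9, 147.5, 314.6, 167.9] 164
top {'camera_matrix': array([[430.10505023,   0.        , 313.91408308],
      
[... 436 characters left out ...]
p chest 0.65 [244.7, 125.2, 440.5, 300.8] 22340
top knob 0.69 [348.7, 247.0, 363.2, 260.7] 135
{'camera_matrix': array([[348.75764611,   0.        , 313.52150956],
       [  0.        , 348.75764611, 201.53179163],
       [  0.        ,   0.        ,   1.        ]]), 'dist': array([-0.0140717,  0.       ,  0.       ,  0.       ,  0.       ]), 'T_tool_cam': array([[-7.91218332e-04, -9.63472070e-01, -2.67807663e-01,
         6.69926144e-02],
       [ 9.99999687e-01, -7.70597689e-04, -1.82103577e-04,
         6.40409567e-04],
       [-3.09202554e-05, -2.67807723e-01,  9.63472378e-01,
        -1.42396549e-01],
       [ 0.00000000e+00,  0.00000000e+00,  0.00000000e+00,
         1.00000000e+00]])}
```

View pics/top0.png

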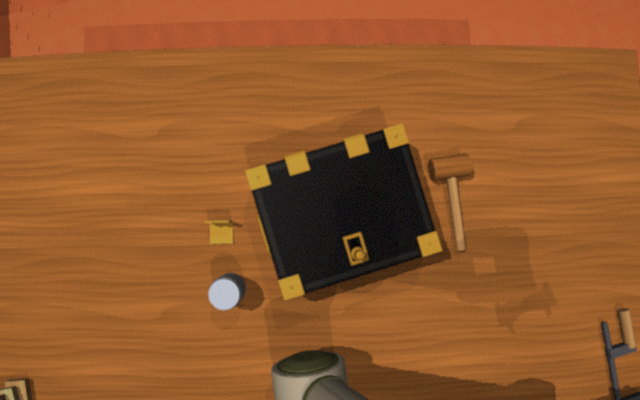

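View pics/scene0.png

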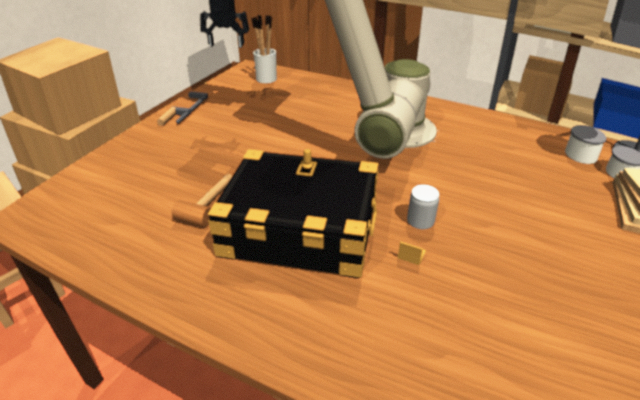

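```bash
cat > h.py <<'E'
from rig import status, vision, env
import cv2, numpy as np
def rays(n,px,T=None):
    c=vision.camera_model(n); u=cv2.undistortPoints(np.array(px,float).reshape(-1,1,2),c["camera_matrix"],c["dist"]).reshape(-1,2)
    return np.c_[u,np.ones(len(u))]
def cw(n):
    c=vision.camera_model(n)
    if n=="wrist":
        s=status.observe(); T=np.eye(4);T[:3,:3]=s["tool_rot"];T[:3,3]=s["position"]; return T@c["T_tool_cam"]
    return np.linalg.inv(c["view"])
def pts(n,mask,d):
    v,u=np.nonzero(mask&(d>0)); r=rays(n,np.c_[u,v])*d[v,u][:,None]
    T=cw(n); return r@T[:3,:3].T+T[:3,3]
def atz(n,px,z,T=None):
    T=cw(n) if T is None else T; r=rays(n,px)@T[:3,:3].T; o=T[:3,3]
    return o+r*((z-o[2])/r[:,2])[:,None]
E
python3 - <<'E'
from h import *
for n in ["top","scene"]:
    im,d=vision.get_image(n)
    mk=vision.masks_of(n,"knob")[0]; mc=vision.masks_of(n,"chest")[0]
    k=pts(n,mk["pixels"],d); print(n,"knob pts",np.percentile(k,[5,50,95],axis=0).round(4).tolist())
    kt=k[k[:,2]>0.158]; print(len(kt), kt.mean(0) if len(kt) else 0, (kt.min(0)+kt.max(0))/2 if len(kt) else 0)
    P=pts(n,mc["pixels"],d); L=P[(abs(P[:,2]-.124)<.008)]; print(len(P),len(L),np.median(L[:,2]))
    r=cv2.minAreaRect(L[:,:2].astype(np.float32)); print(r)
E
```

```text
top knob pts [[0.4833, -0.0733, 0.1306], [0.4921, -0.0654, 0.1661], [0.4999, -0.0596, 0.1711]]
64 [ 0.49197451 -0.06766747  0.16854895] [ 0.49189904 -0.06758095  0.16754895]
22030 21755 0.1259311631052754
((0.5756556391716003, -0.046727076172828674), (0.26463133096694946, 0.3206784427165985), 15.390617370605469)
scene knob pts [[0.4865, -0.0787, 0.1271], [0.4976, -0.068, 0.148], [0.5032, -0.0618, 0.1687]]
49 [ 0.49562048 -0.06909981  0.16558137] [ 0.49456239 -0.0699186   0.16449337]
17138 10650 0.12507196765404727
((0.5748199224472046, -0.048044800758361816), (0.2698204219341278, 0.32021254301071167), 15.591998100280762)
```

The top view shows the knob at pixel (356,254), the mallet on the right and the can and bracket on the left. The chest measures (0.575, -0.047) with yaw about 15.5°. That predicts the knob at (0.490, -0.070); the measured position is (0.492, -0.068), so they agree. I'm moving above the knob.

Request:
send_rows(
  targets=[
    [1,-0.74,0,0,0,0,85],
    [2,-1.48,0,0,0,0,85],
    [3,-2.22,0,0,0,0,85],
    [4,-2.96,0,0,0,0,85],
    [5,-3.7,0,0,0,0,85],
  ],
  grip_force=30,
)

```text
time_s: 1.23
position: [0.3532, -0.2658, 0.2316]
tool_rot: [[0.949, 0.315, 0.001], [0.315, -0.949, -0.001], [0.0, 0.001, -1.0]]
ft_force: [0.6, -0.1, 0.4]
grip_width: 0.0847
```

Request:
send_rows(
  targets=[
    [1,-0.74,0,0,0,0.1,85],
    [2,-1.48,0,0,0,0.2,85],
    [3,-2.22,0,0,0,0.36,85],
    [3.6,-2.7,0,0,0,0.36,85],
    [3.6,-2.7,0,0,0,0.36,85],
  ],
)

```text
time_s: 1.85
position: [0.4814, -0.0807, 0.2312]
tool_rot: [[0.963, 0.271, 0.0], [0.271, -0.963, 0.0], [0.0, -0.0, -1.0]]
ft_force: [-0.3, -1.0, 0.9]
grip_width: 0.085
```

Run:
```python
from h import *
s=status.observe(); print(s["position"],s["tool_rot"],s["ft_force"])
T=cw("wrist")
im,d=vision.get_image("wrist"); cv2.imwrite("pics/w1.png",im[:,:,::-1])
for m in vision.masks_of("wrist","knob")[:2]:
    print(m["p"],m["extent"]); k=pts("wrist",m["pixels"],d)
    print(np.percentile(k,[5,50,95],axis=0).round(4).tolist())
    kt=k[(k[:,2]>.155)&(k[:,2]<.18)]; print(len(kt),kt.mean(0),(kt.min(0)+kt.max(0))/2)
im,d=vision.get_image("top");cv2.imwrite("pics/t1.png",im[:,:,::-1])
```

```text
[ 0.48137388 -0.08069932  0.23123279] [[ 9.62583958e-01  2.70983614e-01  7.16634502e-05]
 [ 2.70983598e-01 -9.62583949e-01  1.75401108e-04]
 [ 1.16512913e-04 -1.49418673e-04 -9.99999982e-01]] [-0.34306486 -1.02658541  0.93948004]
0.67 [290.1, 166.8, 321.5, 206.8]
[[0.486, -0.082, 0.1283], [0.4946, -0.0729, 0.1627], [0.5001, -0.0642, 0.1677]]
611 [ 0.49226266 -0.07333327  0.16554051] [ 0.49130253 -0.07361504  0.16188078]
```

View pics/w1.png

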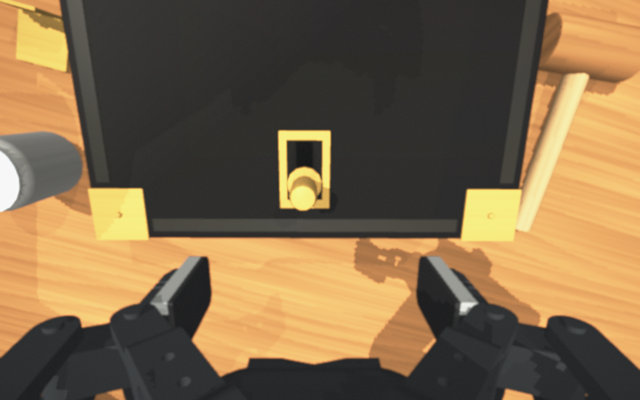

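The wrist view shows the knob's top at about (303,193), fully forward in its slot and about 6 mm left of the finger centre line. The front edge is parallel to the jaws. I'm centring, lowering partway and looking again.

Request:
send_rows(
  targets=[
    [0.25,-0.11,0.4,0,0,0,85],
    [0.25,-0.11,0.8,0,0,0,85],
    [0.25,-0.11,0.8,0,0,0,85],
  ],
)

```text
time_s: 2.38
position: [0.4903, -0.0748, 0.1905]
tool_rot: [[0.964, 0.266, -0.003], [0.266, -0.964, 0.001], [-0.002, -0.002, -1.0]]
ft_force: [0.7, -0.3, 1.2]
grip_width: 0.085
```

Run:
```python
from h import *
s=status.observe(); print(s["position"])
T=cw("wrist")
im,d=vision.get_image("wrist"); cv2.imwrite("pics/w2.png",im[:,:,::-1])
for m in vision.masks_of("wrist","knob")[:1]:
    print(m["p"],m["extent"]); k=pts("wrist",m["pixels"],d)
    kt=k[(k[:,2]>.162)&(k[:,2]<.18)]; print(len(kt),np.median(kt,0),(kt.min(0)+kt.max(0))/2)
    R=s["tool_rot"]; print("tool-frame mm",1000*R.T@(kt.mean(0)-s["position"]))
```

```text
[ 0.49025985 -0.07480168  0.19048565]
0.97 [289.2, 192.6, 326.6, 250.7]
867 [ 0.49389374 -0.07126836  0.16804173] [ 0.49296295 -0.07156583  0.16606608]
tool-frame mm [ 4.26444327 -2.44747686 22.97510652]
```

View pics/w2.png

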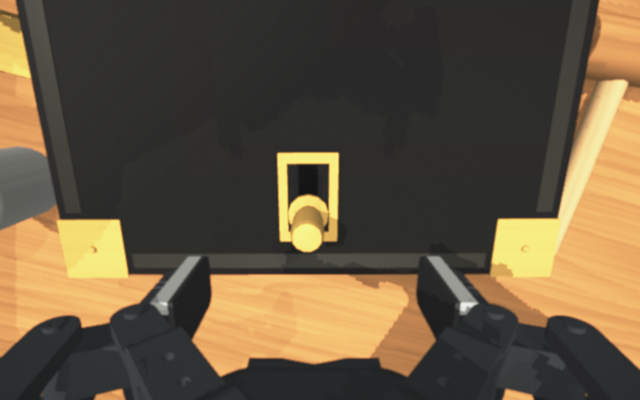

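Request:
send_rows(
  targets=[
    [0.03,0,0.5,0,0,0,85],
    [0.03,0,0.9,0,0,0,60],
    [0.03,0,1.08,0,0,0,40],
    [0.03,0,1.08,0,0,0,35],
    [0.03,0,1.08,0,0,0,30],
  ],
)

```text
time_s: 3.1
position: [0.493, -0.0739, 0.1383]
tool_rot: [[0.964, 0.267, 0.002], [0.267, -0.964, -0.001], [0.001, 0.001, -1.0]]
ft_force: [-0.1, 0.3, 0.4]
grip_width: 0.0299
```

Run:
```python
from h import *
s=status.observe(); print(s["position"],s["ft_force"],s["grip_width"])
im,d=vision.get_image("wrist"); cv2.imwrite("pics/w3.png",im[:,:,::-1])
```

```text
[ 0.49302927 -0.07388528  0.13825479] [-0.06415916  0.25655613  0.3566913 ] 0.029936399824221936
```

View pics/w3.png

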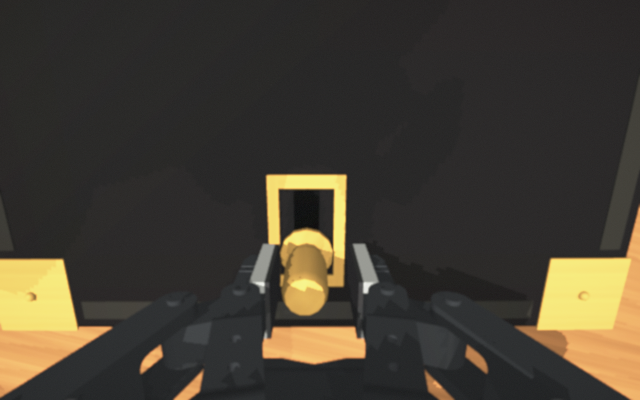

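The knob sits between the pads, about 2 mm to the left. I'm nudging over and closing.

Request:
send_rows(
  targets=[
    [0,-0.04,0,0,0,0,26],
    [0,-0.04,0,0,0,0,14],
    [0,-0.04,0,0,0,0,10],
    [0,-0.04,0,0,0,0,10],
    [0,-0.04,0,0,0,0,10],
  ],
  grip_force=35,
)

```text
time_s: 3.78
position: [0.4919, -0.0708, 0.1379]
tool_rot: [[0.964, 0.267, 0.0], [0.267, -0.964, 0.001], [0.001, -0.001, -1.0]]
ft_force: [-1.6, 5.4, 6.4]
grip_width: 0.0167
```

Gripped. Now the tug straight up in small steps, relaxing the small side load as it goes.

Request:
send_rows(
  targets=[
    [0,-0.03,0,0,0,0,10],
    [0,-0.03,-0.02,0,0,0,10],
    [0,-0.03,-0.04,0,0,0,10],
    [0,-0.03,-0.06,0,0,0,10],
  ],
)

```text
time_s: 4.28
position: [0.4919, -0.0706, 0.1401]
tool_rot: [[0.964, 0.267, 0.0], [0.267, -0.964, -0.0], [-0.0, 0.0, -1.0]]
ft_force: [4.3, -4.2, -4.8]
grip_width: 0.0164
```

Request:
send_rows(
  targets=[
    [0.01,0.015,-0.02,0,0,0,10],
    [0.01,0.015,-0.04,0,0,0,10],
    [0.01,0.015,-0.06,0,0,0,10],
    [0.01,0.015,-0.08,0,0,0,10],
  ],
)

```text
time_s: 4.78
position: [0.492, -0.0706, 0.1439]
tool_rot: [[0.964, 0.267, -0.001], [0.267, -0.964, 0.001], [-0.001, -0.001, -1.0]]
ft_force: [3.3, -1.3, -12.4]
grip_width: 0.0169
```

Request:
send_rows(
  targets=[
    [0,0,-0.02,0,0,0,10],
    [0,0,-0.04,0,0,0,10],
  ],
)

```text
time_s: 5.03
position: [0.4928, -0.0704, 0.1463]
tool_rot: [[0.964, 0.267, 0.001], [0.267, -0.964, 0.001], [0.001, -0.001, -1.0]]
ft_force: [5.9, 1.2, -13.2]
grip_width: 0.017
```

Ambiguous: 8 mm up at 13 N. I'll check whether the lid moved or the pads slipped.

```bash
cat > lid.py <<'E'
from h import *
def lid(n="top"):
    im,d=vision.get_image(n)
    P=pts(n,np.ones(d.shape,bool),d)
    hx=np.array([.7003,-.0125]); ex=np.array([.964,.267]); ey=np.array([-.267,.964])
    a=(P[:,:2]-hx)@ex; b=(P[:,:2]-hx)@ey
    m=(a>-.245)&(a<-.03)&(abs(b)>.05)&(abs(b)<.14)&(P[:,2]>.105)&(P[:,2]<.35)
    A=np.c_[a[m],b[m],np.ones(m.sum())]; z=P[m,2]
    w=np.ones(len(z),bool)
    for _ in range(5):
        c=np.linalg.lstsq(A[w],z[w],rcond=None)[0]; r=z-A@c; w=abs(r)<3*np.median(abs(r[w]))+1e-4
    return im,d,-np.degrees(np.arctan(c[0])),c,m.sum()
E
python3 - <<'E'
from lid import *
for n in ["top","scene"]:
    im,d,a,c,k=lid(n); print(n,a,c,k); cv2.imwrite(f"pics/{n}4.png",im[:,:,::-1])
d0=np.load("top_d.npy"); 
im,d=vision.get_image("wrist"); cv2.imwrite("pics/w4.png",im[:,:,::-1])
s=status.observe(); print(s["position"],s["ft_force"],s["wrist_torque"])
# baseline slope from saved first depth
import lid as L
for n in ["top","scene"]:
    dd=np.load(f"{n}_d.npy"); g=vision.get_image; vision.get_image=lambda q:(None,dd); print("base",n,L.lid(n)[2:]); vision.get_image=g
E
```

```text
top 2.244937368984054 [-0.03920161 -0.00016862  0.12558449] 9824
scene 2.287263280396769 [-0.03994149 -0.00079618  0.12483052] 5069
[ 0.4928662  -0.07034557  0.14638842] [ 4.30253432  2.14434854 -9.86627744] [ 0.28009537 -0.57961698 -0.02676863]
base top (np.float64(0.07415656828890431), array([-0.00129428, -0.0003537 ,  0.1256272 ]), np.int64(10310))
base scene (np.float64(0.09628705217821501), array([-0.00168053, -0.0010628 ,  0.12482751]), np.int64(4685))
```

View pics/w4.png

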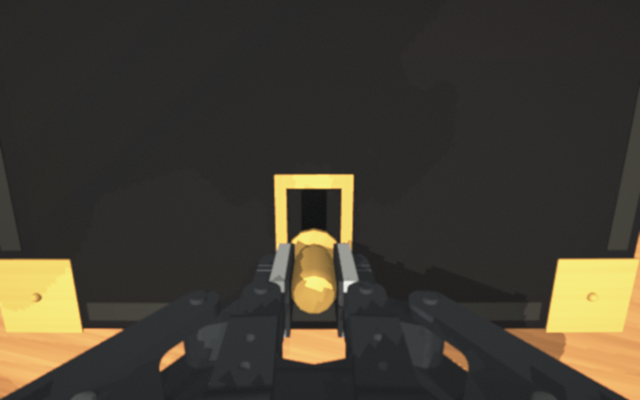

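The lid plane is at 2.25° (0.039 rad, baseline 0.08°). That is well past the 0.025 rad of play, and the pads show no slip, so the catch does not have hold and the knob need not be drawn back. I'm continuing along the arc around the hinge.

Request:
send_rows(
  targets=[
    [0.03,0,-0.1,0,0,0,10],
    [0.06,0,-0.21,0,0,0,10],
    [0.12,0,-0.39,0,0,0,10],
    [0.19,0,-0.57,0,0,0,10],
  ],
  grip_force=30,
)

```text
time_s: 5.68
position: [0.5013, -0.068, 0.1756]
tool_rot: [[0.964, 0.267, -0.001], [0.267, -0.964, 0.0], [-0.001, -0.001, -1.0]]
ft_force: [-0.4, 2.2, -6.3]
grip_width: 0.0171
```

Run:
```python
from lid import *
s=status.observe(); print(s["position"],s["ft_force"],s["grip_width"])
for n in ["top","scene"]: print(n,lid(n)[2:])
p=s["position"]; a=(p[:2]-np.array([.7003,-.0125]))@[.964,.267]; z=p[2]+.019-.11
print("theta geo",np.degrees(np.arctan2(z,-a)-np.arctan2(.047,.2164)), "r",np.hypot(a,z),np.hypot(.047,.2164))
```

```text
[ 0.50133946 -0.06801964  0.17555671] [-0.37760719  2.24374806 -6.3356743 ] 0.017117530524277086
top (np.float64(10.042327422092049), array([-1.77088802e-01, -1.33667593e-04,  1.25279234e-01]), np.int64(9844))
scene (np.float64(10.206781206409353), array([-0.18005059,  0.000182  ,  0.12498056]), np.int64(6012))
theta geo 10.002284622952828 r 0.22325403626188217 0.22144516251207658
```

Request:
send_rows(
  targets=[
    [0.08,0,-0.18,0,0,0,10],
    [0.16,0,-0.35,0,0,0,10],
    [0.25,0,-0.52,0,0,0,10],
    [0.35,0,-0.69,0,0,0,10],
    [0.46,0,-0.85,0,0,0,10],
  ],
)

```text
time_s: 6.4
position: [0.5238, -0.0618, 0.2178]
tool_rot: [[0.964, 0.267, -0.001], [0.267, -0.964, 0.0], [-0.0, -0.001, -1.0]]
ft_force: [-3.1, 3.3, -5.0]
grip_width: 0.0164
```

```bash
cat > chk.py <<'E'
from lid import *
s=status.observe(); print(s["position"],s["ft_force"],s["grip_width"],np.round(s["q"],1))
for n in ["top","scene"]: print(n,lid(n)[2:])
p=s["position"]; a=(p[:2]-np.array([.7003,-.0125]))@[.964,.267]; z=p[2]+.019-.11
print("theta geo",np.degrees(np.arctan2(z,-a)-np.arctan2(.047,.2164)), "r",np.hypot(a,z),"a,z",a,z)
E
python3 chk.py
```

```text
[ 0.52381045 -0.06184703  0.21784561] [-3.0533902   3.31306949 -5.00904411] 0.016360998502970243 [-19.6  20.2  79.2   0.   80.6  54.9]
top (np.float64(22.249844214537294), array([-0.40910763, -0.00045269,  0.12537325]), np.int64(9101))
scene (np.float64(22.276396510794484), array([-4.09648718e-01, -3.13922390e-04,  1.25680245e-01]), np.int64(7362))
theta geo 22.42818333865304 r 0.22291914699808316 a,z -0.1833115858706266 0.12684560924190041
```

Request:
send_rows(
  targets=[
    [0.09,0,-0.16,0,0,0,10],
    [0.2,0,-0.31,0,0,0,10],
    [0.34,0,-0.45,0,0,0,10],
    [0.47,0,-0.59,0,0,0,10],
    [0.61,0,-0.73,0,0,0,10],
  ],
)

```text
time_s: 7.12
position: [0.5534, -0.0536, 0.2545]
tool_rot: [[0.964, 0.267, -0.0], [0.267, -0.964, 0.0], [0.0, -0.0, -1.0]]
ft_force: [-2.4, 4.7, -5.9]
grip_width: 0.017
```

```bash
python3 chk.py
```

```text
[ 0.55343686 -0.0536189   0.25454635] [-2.39757758  4.68735477 -5.94545689] 0.017000778149008158 [-17.7  21.6  70.8   0.   87.6  56.7]
top (np.float64(34.30466023951543), array([-6.82272941e-01, -6.81031668e-04,  1.26414516e-01]), np.int64(6984))
scene (np.float64(34.378810142032435), array([-0.6841712 , -0.00146852,  0.12715619]), np.int64(8254))
theta geo 34.737718526274435 r 0.22365236580858386 a,z -0.15255481204327348 0.16354635445101828
```

Request:
send_rows(
  targets=[
    [0.11,-0.01,-0.1,0,0,0,10],
    [0.23,-0.015,-0.2,0,0,0,10],
    [0.33,-0.015,-0.29,0,0,0,10],
    [0.33,-0.015,-0.29,0,0,0,10],
    [0.33,-0.015,-0.29,0,0,0,10],
  ],
)

```text
time_s: 7.85
position: [0.5689, -0.0492, 0.2684]
tool_rot: [[0.964, 0.267, 0.0], [0.267, -0.964, -0.001], [0.0, 0.001, -1.0]]
ft_force: [-1.2, -1.3, -3.3]
grip_width: 0.0167
```

```bash
python3 chk.py
python3 - <<'E'
from h import *
for n in ["wrist","scene"]:
    im,d=vision.get_image(n); cv2.imwrite(f"pics/{n}9.png",im[:,:,::-1])
E
```

```text
[ 0.5688655  -0.04917264  0.26835242] [-1.16862918 -1.28368    -3.26866393] 0.016685667520919066 [-16.8  22.7  66.8  -0.   90.5  57.7]
top (np.float64(39.59287201757627), array([-0.82706242, -0.00194684,  0.1272347 ]), np.int64(5612))
scene (np.float64(39.41279114926481), array([-0.8217832 , -0.00111154,  0.12803789]), np.int64(8482))
theta geo 40.16352114057776 r 0.22379592242278945 a,z -0.13649444892137302 0.17735241838418186
```

View pics/scene9.png

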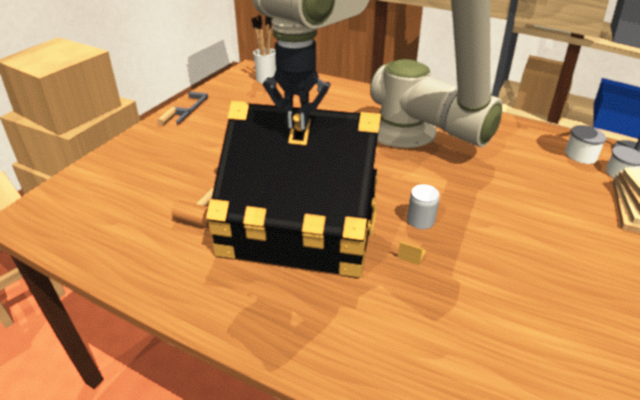

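View pics/wrist9.png

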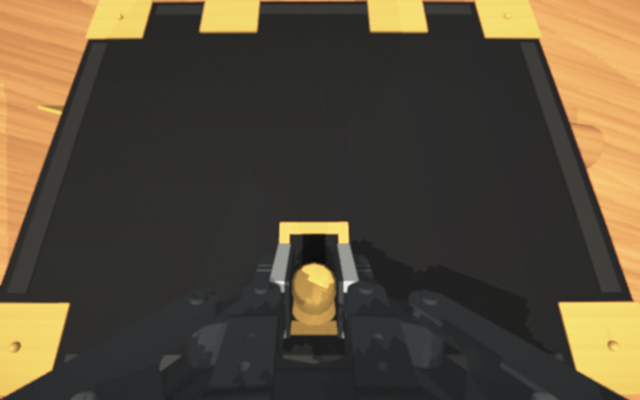

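The scene view shows the lid raised with the knob at (297,122) in the fingers. The can, bracket and mallet are where they were. The wrist view shows the knob centred between the pads at (314,290). The lid is at about 39.5° and the forces are small, so I'm handing in.

Run:
```python
from rig import env, status
s=status.observe(); print(s["time_s"],s["position"],s["grip_width"],s["ft_force"])
env.close_job()
```

```text
8.05 [ 0.56880089 -0.04917487  0.26829387] 0.017121384975307352 [-0.16326035 -1.52768052 -3.988029  ]
the job is handed in; nothing more can be done
```

The lid turned out not to be caught. I raised it to about 40 degrees and handed in at 8.05 s with the gripper still holding it open there.

- **Tug:** I pinched the knob and pulled straight up about 8 mm. The force alone was ambiguous, at about 13 N. Both fixed cameras then put the lid at about 2.25° (0.039 rad), beyond the 0.025 rad of play, and the wrist view showed no slip. The catch did not have hold, so I did not draw the knob back.
- **Lift:** I followed the arc round the hinge, with side forces of about 5 N at most.
- **Last checks:** The cameras put the lid at 39.6° and 39.4°, while the arm's own position gave 40.2°, so they disagree by under a degree. The fingers read 17 mm on the 18 mm knob with a load of about 4 N. The mallet, can and bracket looked undisturbed in the pictures.
- **Not measured:** I did not measure the knob's position in its slot after the lift. During the lift I pushed it back with at most about 2 N by the readings taken, close to the 2 to 3 N at which it slides.

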